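Hook the spice bin into the slat panel

TASK

Hang the empty pale wooden bin in the upper groove of the aluminium slat panel: tip its steel hook lip into the groove, turn the bin down by hand until it is fully seated and hangs upright and square, slide it right up against the cherry-wood bin with the spice jars, and let go. The slats are thin, so feel your way in and never press the bin on the panel with more than 30 N; do not let the bin fall into place, and leave the other things where they are (the spice bin may be nudged a little).

Things in the scene. Friction and masses are not known exactly. Their poses are not given: they have to be found in the camera images.
- bin_center (a point): the loose bin to hang: open empty box of pale wood, 0.25-0.37 kg, 100 mm wide (y), 80 mm tall (95 with the hook); floor, side and back boards 8 mm, sides 62 mm, back 72 mm tall. Axes: x to its back (hook side), y along its width, z up. This point: mid width, 36 mm above the underside, 42 mm ahead (-x) of the back board's rear face
- bin: the same bin; origin at the middle of its underside, 36 mm below bin_center; same axes. Its steel hook plate, 80 mm wide, 3 mm thick, stands off the back board on four brass studs, clamped ANYWHERE from 0 to 12 mm of stand-off (gap between board and plate); this is not measured. It stays put under a touch (slips only over 80 N). Find it by feel (or by eye) before hooking in
- bin_grip (a point): on the bin: middle of the upper rim of its front board, 71.5 mm ahead (-x) of the origin and 80 mm up. The place to grip, one finger inside and one outside: a flat board 10 mm thick, 100 mm wide, 84 mm long, leaning outwards by 22 deg (0.384 rad) from the vertical, upper edge outermost. Behind it the box is open for 95 mm at this height
- bin_hook (a point): on the bin: where the middle of the plate's rear face meets the level of the tab's underside when the stand-off is in the MIDDLE (6 mm): 51 mm behind the bin's origin, 75 mm up; does not follow the plate (+-6 mm along x). The tab, 3 mm thick, 70 mm wide, runs 9 mm straight back from the plate; at its end the 3 mm thick lip turns up to 20 mm above the tab's underside; 6 mm gap from plate to lip
- panel: slat panel, fixed on the counter: bright aluminium, 500 mm long (y), 24 mm thick, 205 mm tall, black end caps, wooden foot behind. Origin at the middle of its underside; x points from its front to its back, y along the grooves, z up. Its front face lies 12 mm ahead (-x) of the origin. Two grooves run along the front; a holder hangs near each end of the upper one
- groove (a point): on the panel's front face, mid length, at the lower edge of the mouth of the UPPER groove, 165 mm above the counter; same axes as the panel. The mouth is 12 mm high (z 0 to 12 mm here). The flat slat below it is 55 mm tall. The skin above and below the mouth is 4 mm thick; the hollow behind it is 16 mm deep, from 13 mm below to 36 mm above this point. The panel's top is 40 mm above it
- groove_mouth (a point): on the panel's front face, mid length, 6 mm above the lower edge of the upper mouth. The lip passes the mouth only with the bin tipped front-up by 36 deg or more; at 43 deg it has 1.5 mm of play either way, moving in and up along the lip. With the tab's underside about 7 mm above the lower edge and the plate 7 mm ahead of the face it can be turned down, moving in and down as it turns
- hang_line (a point): on the panel's front face, mid length, at the lower edge of the upper groove. When a bin is seated, the underside of its tab rests on the slat along the line through this point and the panel's y, the plate's rear face within 2 mm of the panel's face, the axes parallel to the panel's, the lip behind the upper slat with 2 mm of play. A seated bin slides along y with a little friction
- spicebin_center (a point): the same point as bin_center on the cherry-wood bin that hangs in the upper groove near one end of the panel (either end). Same box and 100 mm width as the bin to hang, stand-off 6 mm; two spice jars, red and yellow lids, stand 20 mm above its rim. 0.55 kg, hooked in, free to slide. With the two bins against each other these points are 100 mm apart along the panel
- spicebin: the cherry-wood spice bin itself, origin at the middle of its underside; same axes as bin_center
- cup: white enamel cup with a wooden spoon and a steel ladle, hanging in the upper groove near the panel's other end; 80 mm wide, reaching 175 mm above its underside, where its origin lies. Leave it alone
- mill: pepper mill, dark turned wood, 56 mm across the foot, 165 mm tall; origin under it; not part of the job, leave it alone
- pasta: amber glass storage jar with a wooden cap, 90 mm across, 160 mm tall; origin under it; not part of the job, leave it alone
- oil: green glass bottle, 68 mm across, 260 mm tall; origin under it; not part of the job, leave it alone
- mug: blue mug, 82 mm across, 92 mm tall; origin under it; not part of the job, leave it alone
- glass: drinking glass, 66 mm across, 110 mm tall; origin under it; not part of the job, leave it alone
- spatula: kitchen spatula lying flat, about 25 mm high; origin under it; not part of the job, leave it alone
There are look-alikes about, which are no part of the job. Leave any green look-alike of the bin alone.

How it is judged:
By the outcome, as a careful person would: the job done as asked, in the order asked, and still so for the second after the job is handed in, with the robot touching nothing.
It also fails if it takes over 70 s, if anything falls off the work surface, if the arm or the gripper's body presses on something with over 40 N, if the wrist force passes 120 N, or if a joint passes its speed limit or range.

ROBOT

A 6-joint arm with a two-finger parallel gripper is mounted at the origin on the work surface. World frame = base frame: x ahead of the robot, y to its left, z up, the work surface at z = 0. Lengths are in m, angles in rad, forces in N, time in s.
With the tool pointing down it reaches from about 0.2 to 0.875 m from the base axis. Payload 3.4 kg.
Tool frame: the origin (TCP) lies at the very end of the fingers, on their centre line; the grasp point (between the pads) lies 19 mm behind it (manip.hold_point_z is the distance from the TCP to the grasp point, in m); y points along the fingers, x is the direction in which the jaws open and shut, and the axes are right-handed (so a half turn about y gives the same grasp; the last joint's range is limited). The gripper opens to 94 mm and grips with 3 to 60 N. Pads are 16 mm wide; open, the fingers measure 119 mm over their backs; the gripper's body (75 mm by 177 mm) begins 78 mm behind the grasp point.
Start: joints at [1.071, 0.276, 1.505, -0, 1.361, -0.121], TCP at [0.213, 0.534, 0.205] pointing down, gripper open.
Joint ranges: [-2.89, 2.89], [-0.75, 2.08], [0.22, 2.7], [-1.18, 4.32], [0.11, 2.71], [-2.7, 2.7]. Speed limits (rad/s): [2.57, 2.57, 3.14, 3.14, 3.14, 3.14].

INTERFACE

Orientations are given as a unit quaternion [w, x, y, z].
In Python, from workcell import manip gives the robot as it stands.
- The arm moves only by the tool step_arm, never from a script. Its argument "steps" is a list of rows, each a list of 4 numbers: the shift along the world's x, y, z in cm, then the turn about the world's z in rad. In form: [[tx, ty, tz, twist], ...]. A call has 1 to 10 rows; each row is the pose to reach, as a shift and turn from the pose measured when the call began; what a row does not reach only later rows make up. A row lasts 1/10 s, in which the tool goes at most 50 mm and 8.59 degrees, less where a joint would pass 70% of its speed; a pose out of reach is approached as far as the arm can. A call with a gripper value outside its range is refused whole. "grip" is the opening, from -1 (shut) to 1 (fully open), set as the call begins (left out, the last holds). The fingers move at their own pace and stop on an object; "squeeze" is the grip in N (left out, the last holds). Time passes only in rows, so rows that repeat a pose let the fingers close. It gives the time, the measured TCP pose, the force and the opening at its end, in the units of the state.
- manip.state(): the state, without advancing time (a new reading comes with each control period).
- manip.get_image(name): name is "scene" or "top" or "wrist"; returns a dict with "img" (420x560x3 uint8, red, green, blue), "range_z" (420x560 float32, m along the optical axis (not along the pixel's ray), 0 where there is no reading), "fx", "fy", "cx", "cy" (pixels), "xyz" and "orientation" of the camera in the world; the wrist camera has in their place "hand_eye" (4x4, takes a point from camera to tool coordinates, whose origin is the TCP and whose axes are the tool frame's). Camera axes: x right, y up, looking along -z (the intrinsics and any distortion apply to the point x, -y, -z); pixel columns grow to the right and rows downward; lengths in m; the calibration is good to about 2 mm. A picture is of the moment at which its call begins: read the wrist's pose just before it.
- manip.close_job(): hands the job in, once; it reports no verdict.
The state is a dict: "time": time; "joint_pos": joint angles; "qd": joint speeds; "tau": joint torques, N m; "eef_pos": TCP position; "eef_rot": TCP orientation; "contact_force": force on the tool from outside, world axes, zero at the start; "moment": the same for the moment, N m; "width": opening from 0.0 (shut) to 1.0 (fully open).
Only numpy, scipy, OpenCV 4.12 (cv2) and the standard library are available. Lean on these libraries where they do the work, as an engineer would, in place of code of your own. Each camera call takes 0.05 s, during which the arm holds its last target. There are 200 camera calls.

## Working session

There is one attempt and no reset: what is moved stays moved. The work goes in short steps, Python scripts to look and compute and a tool call to move; the robot and the scene stay as the last step left them, time stands still between calls to the robot, and variables do not carry over. Pictures are saved under pics/ and viewed, about 8 in all and at most 12, crops included, and the job is handed in when it is done.

Besides the shell and the picture viewer there is one more tool, called after "Request:" as a command line: name --pt "numbers of a row" for each row, then --argument value for the rest. step_arm: Moves the arm, as the interface text tells. Its arguments: {"type":"object","properties":{"steps":{"type":"array"},"grip":{"type":"number"},"squeeze":{"type":"number"}},"required":["steps"]}

```bash
ls; mkdir -p pics
python3 - <<'E'
from workcell import manip
import cv2,numpy as np
print([a for a in dir(manip) if a[0]!='_'],manip.state(), manip.hold_point_z)
for n in("scene","top"):
    d=manip.get_image(n);np.savez(n+".npz",**d)
    print(n,{k:v for k,v in d.items() if k not in("img","range_z")})
    cv2.imwrite(f"pics/{n}0.png",d["img"][:,:,::-1])
E
```

```text
pics
['IKError', 'close_job', 'get_image', 'hold_point_z', 'state'] {'time': 0.0, 'joint_pos': array([ 1.07101128e+00,  2.76570931e-01,  1.50612343e+00, -2.70832734e-06,
        1.36069756e+00, -1.21019190e-01]), 'qd': array([ 0.00078872,  0.00040119, -0.00034837, -0.00162434, -0.00169219,
        0.00110796]), 'tau': array([-3.01657110e-04, -4.04573750e+01, -2.37224936e+01,  7.01640872e-02,
        3.43153230e-02, -1.38096070e-04]), 'eef_pos': array([0.21236047, 0.53373331, 0.20462234]), 'eef_rot': array([-0.58489463,  0.58547815,  0.39636857, -0.39749914]), 'contact_force': array([0.00842296, 0.81772668, 1.10125908]), 'moment': array([-0.01589122, -0.05980776, -0.03711054]), 'width': 1.0005747695545233} 0.0188
scene {'fx': 389.153363583729, 'fy': 389.153363583729, 'cx': 276.0102644755522, 'cy': 206.0802550550352, 'xyz': array([0.97283367, 0.15872207, 0.94212262]), 'orientation': array([0.44771953, 0.14060332, 0.26813042, 0.84135843])}
top {'fx': 504.1901735887123, 'fy': 504.1901735887123, 'cx': 266.2274774036729, 'cy': 205.5187367240496, 'xyz': array([ 0.36427294, -0.16661029,  1.57879065]), 'orientation': array([ 0.71232186,  0.03112224, -0.03132131, -0.70046267])}
```

View pics/scene0.png

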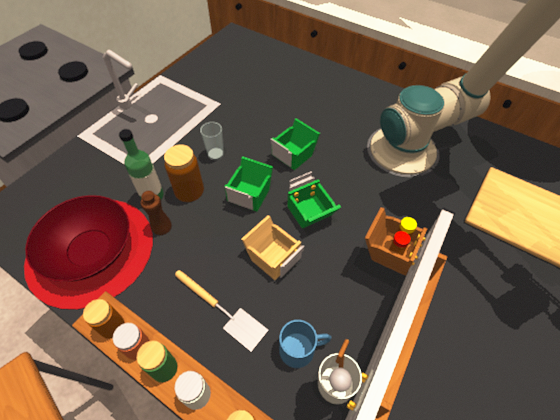

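View pics/top0.png

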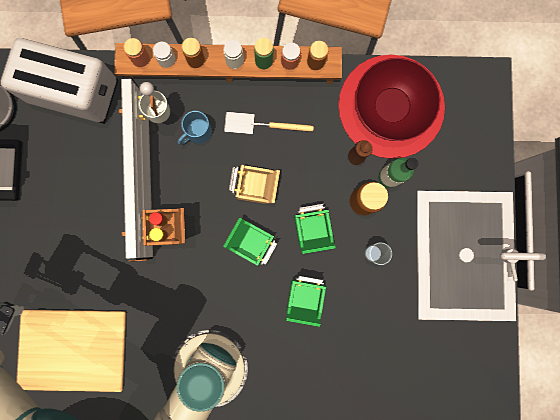

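```bash
cat > h.py <<'E'
import numpy as np,cv2
from scipy.spatial.transform import Rotation as R
def rot(q): return R.from_quat(np.roll(q,-1)).as_matrix()
def cloud(d):
    z=d["range_z"];v,u=np.mgrid[:z.shape[0],:z.shape[1]]
    c=np.stack([(u-d["cx"])/d["fx"]*z,-(v-d["cy"])/d["fy"]*z,-z],-1)
    if "T" in d: T=d["T"]; return c@T[:3,:3].T+T[:3,3]
    return c@rot(d["orientation"]).T+d["xyz"]
def grab(n,fn=None):
    from workcell import manip
    s=manip.state(); d=dict(manip.get_image(n))
    if n=="wrist":
        T=np.eye(4);T[:3,:3]=rot(s["eef_rot"]);T[:3,3]=s["eef_pos"];d["T"]=T@d["hand_eye"]
    if fn: cv2.imwrite("pics/"+fn,d["img"][:,:,::-1])
    return d,s
E
python3 - <<'E'
from h import *
from workcell import manip
w=manip.get_image("wrist");print({k:w[k] for k in("fx","cx","cy","hand_eye")})
for n in("top","scene"):
    d=dict(np.load(n+".npz"));P=cloud(d)
    print(n,"valid",(d["range_z"]>0).mean(),"counter z",np.median(P[...,2]))
    x,y,z=P[...,0],P[...,1],P[...,2]
    m=(d["range_z"]>0)&(z>.195)&(z<.215)&(x>.1)&(x<.75)&(y>.1)&(y<.4)
    p=P[m]; print("panel top n",len(p),np.median(p[:,2]),p.min(0),p.max(0))
    r=cv2.minAreaRect(p[:,:2].astype(np.float32));print(r,cv2.boxPoints(r))
    hsv=cv2.cvtColor(d["img"],cv2.COLOR_RGB2HSV)
    m=(d["range_z"]>0)&(x>.3)&(x<.55)&(y>-.27)&(y<0)&(z>.01)&(z<.12)&~((hsv[...,0]>40)&(hsv[...,0]<90))
    p=P[m];print("bin",len(p),p.min(0),p.max(0))
    for lo,hi in((.055,.066),(.066,.076),(.076,.083),(.084,.1)):
        q=p[(p[:,2]>lo)&(p[:,2]<hi)]
        if len(q)>5: print(lo,len(q),cv2.minAreaRect(q[:,:2].astype(np.float32)))
d=dict(np.load("top.npz"));P=cloud(d)
i=cv2.resize(d["img"][60:270,110:310,::-1],None,fx=3.8,fy=2.8*1,interpolation=cv2.INTER_CUBIC)
i=cv2.resize(d["img"][60:270,110:310,::-1],None,fx=2.85,fy=2.85,interpolation=cv2.INTER_CUBIC)
cv2.imwrite("pics/c1.png",i)
E
```

```text
{'fx': 309.61624876450514, 'cx': 279.85399098868595, 'cy': 205.62036794809833, 'hand_eye': array([[ 9.99999998e-01,  4.75732115e-05,  4.73842180e-05,
         9.28934094e-04],
       [ 3.16330403e-05,  2.88686309e-01, -9.57423738e-01,
        -1.79670036e-01],
       [-5.92268970e-05,  9.57423737e-01,  2.88686307e-01,
         8.56253229e-02],
       [ 0.00000000e+00,  0.00000000e+00,  0.00000000e+00,
         1.00000000e+00]])}
top valid 0.9958375850340137 counter z 0.0007239372256337973
panel top n 1575 0.2047554044537434 [0.33132239 0.14425323 0.19509828] [0.74993211 0.23808524 0.21304191]
((0.5424610376358032, 0.18819963932037354), (0.419623464345932, 0.07558971643447876), 3.544966220855713) [[0.33071387 0.21294913]
 [0.3353877  0.13750404]
 [0.7542082  0.16345015]
 [0.74953437 0.23889524]]
bin 542 [ 0.32394579 -0.26994744  0.01000781] [ 0.54976175 -0.00201999  0.10218302]
0.055 129 ((0.46455591917037964, -0.1316978931427002), (0.19719669222831726, 0.19075331091880798), 52.628883361816406)
0.066 96 ((0.46694666147232056, -0.18286487460136414), (0.2397996485233307, 0.1620951592922
[... 496 characters left out ...]
, 0.028152555227279663), 3.495596408843994) [[0.32881516 0.21581584]
 [0.33053166 0.18771568]
 [0.7507778  0.21338663]
 [0.7490613  0.24148679]]
bin 1040 [ 0.32340568 -0.26977221  0.01003298] [ 0.54997399 -0.04138902  0.09790461]
0.055 211 ((0.4712773263454437, -0.13264347612857819), (0.18984532356262207, 0.1984696090221405), 49.59823226928711)
0.066 146 ((0.4538530111312866, -0.12506797909736633), (0.20101061463356018, 0.22647817432880402), 56.29647445678711)
0.076 176 ((0.4692233204841614, -0.18291553854942322), (0.24688157439231873, 0.17654868960380554), 24.123262405395508)
0.084 94 ((0.46410754323005676, -0.1257336437702179), (0.21228265762329102, 0.19913919270038605), 58.20897674560547)
```

View pics/c1.png

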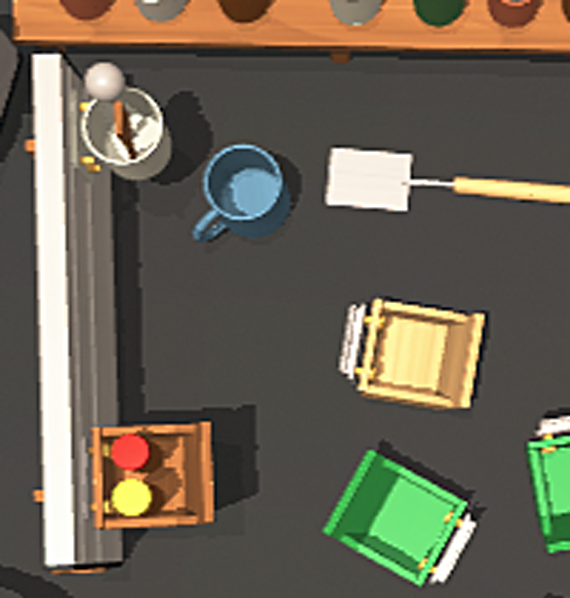

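Run:
```python
from h import *
d=dict(np.load("scene.npz"));P=cloud(d);x,y,z=np.moveaxis(P,-1,0)
m=(z>.195)&(z<.212)&(x>.2)&(x<.95)&(y>.1)&(y<.35)&(d["range_z"]>0)
m2=cv2.morphologyEx(m.astype(np.uint8),cv2.MORPH_OPEN,np.ones((3,3)))>0
n,l,s,c=cv2.connectedComponentsWithStats(m2.astype(np.uint8));k=1+s[1:,4].argmax();p=P[l==k]
r=cv2.minAreaRect(p[:,:2].astype(np.float32));print("scene panel",r,cv2.boxPoints(r).round(4).tolist())
d=dict(np.load("top.npz"));P=cloud(d);x,y,z=np.moveaxis(P,-1,0)
m=(z>.2)&(z<.21)&(x>.2)&(x<.95)&(y>.1)&(y<.35);n,l,s,c=cv2.connectedComponentsWithStats(m.astype(np.uint8));k=1+s[1:,4].argmax();p=P[l==k]
r=cv2.minAreaRect(p[:,:2].astype(np.float32));print("top panel",r,cv2.boxPoints(r).round(4).tolist())
for nm,(u0,u1,v0,v1) in dict(bin=(228,284,160,207),spice=(138,190,205,250)).items():
    q=P[v0:v1,u0:u1].reshape(-1,3)
    for lo,hi in((.02,.2),(.056,.068),(.068,.077),(.077,.084),(.084,.1),(.12,.16),(.16,.185)):
        p=q[(q[:,2]>lo)&(q[:,2]<hi)]
        if len(p)>8:
            r=cv2.minAreaRect(p[:,:2].astype(np.float32));print(nm,lo,hi,len(p),np.round(p.mean(0),4),np.round(r[0]+r[1]+(r[2],),4))
```

```text
scene panel ((0.5789163112640381, 0.2171829491853714), (0.4991002380847931, 0.02791210263967514), 3.5703489780426025) [[0.32899999618530273, 0.21559999883174896], [0.33070001006126404, 0.18770000338554382], [0.8288999795913696, 0.21879999339580536], [0.8270999789237976, 0.2467000037431717]]
top panel ((0.5872006416320801, 0.21497634053230286), (0.5122522115707397, 0.029226232320070267), 3.8382351398468018) [[0.33070001006126404, 0.21240000426769257], [0.3325999975204468, 0.18330000340938568], [0.8436999917030334, 0.2175000011920929], [0.8417999744415283, 0.2467000037431717]]
bin 0.02 0.2 871 [ 0.5654 -0.1326  0.0619] [ 0.5655 -0.1288  0.138   0.1005 81.498 ]
bin 0.056 0.068 255 [ 0.5647 -0.1328  0.0619] [ 0.5658 -0.1273  0.115   0.1003 81.5976]
bin 0.068 0.077 177 [ 0.5675 -0.1182  0.073 ] [ 0.566  -0.1302  0.1353  0.0975 81.5816]
bin 0.077 0.084 130 [ 0.5635 -0.1451  0.08  ] [ 0.5651 -0.1302  0.1354  0.0993 81.965 ]
bin 0.084 0.1 52 [ 0.568  -0.1075  0.0904] [ 0.5707 -0.1293  0.1372  0.0891 80.3119]
spice 0.02 0.2 1776 [0.4257 0.1365 0.1411] [0.4334 0.1293 0.1357 0.1323 3.8507]
spice 0.056 0.068 10 [0.452  0.1927 0.0613] [4.2820e-01 1.9070e-01 1.3280e-01 2.1000e-03 3.8353e+00]
spice 0.084 0.1 314 [0.4259 0.1292 0.0953] [0.4297 0.1484 0.1304 0.0935 3.8507]
spice 0.12 0.16 635 [0.4258 0.1394 0.1445] [0.4286 0.1288 0.1265 0.1287 3.5682]
spice 0.16 0.185 389 [0.4245 0.1326 0.1677] [0.4261 0.1283 0.1239 0.1306 2.4743]
```

Run:
```python
from h import *
from workcell import manip
s=manip.state();M=rot(s["eef_rot"]);print(M.round(4),s["joint_pos"].round(3),np.degrees(np.arctan2(M[1,0],M[0,0])))
```

```text
[[ 3.698e-01 -7.000e-04 -9.291e-01]
 [ 9.291e-01 -1.300e-03  3.698e-01]
 [-1.400e-03 -1.000e+00  2.000e-04]] [ 1.071  0.276  1.506 -0.     1.361 -0.121] 68.29705505674032
```

Request:
step_arm --pt "0 0 5 0" --pt "0 0 10 0" --pt "0 0 15 0" --pt "4 -5 16 -0.15" --pt "7 -10 16 -0.3" --pt "10 -15 16 -0.45" --pt "12 -20 16 -0.6" --pt "14.5 -25 16 -0.75" --pt "17 -30 16 -0.9" --pt "19.5 -35 15 -1.05" --grip 1

```text
time: 1.15
eef_pos: [0.3845, 0.2292, 0.3603]
eef_rot: [0.706, -0.705, -0.048, 0.048]
contact_force: [0.8, 0.5, -0.3]
width: 1.001
```

Run:
```python
from h import *
from workcell import manip
s=manip.state();M=rot(s["eef_rot"]);print(s["eef_pos"],np.arctan2(M[1,0],M[0,0]),M[:,1])
print((np.array([.565,-.13,.25])-s["eef_pos"])*100,-.148-np.arctan2(M[1,0],M[0,0]))
```

```text
[0.38452368 0.22923962 0.36031417] 0.13617338066748721 [-3.40757828e-05  4.56434133e-04 -9.99999895e-01]
[ 18.04763205 -35.92396163 -11.03141654] -0.2841733806674872
```

Request:
step_arm --pt "2 -4 0 -0.1" --pt "4.5 -9 0 -0.2" --pt "7 -13.5 -1 -0.28" --pt "9.5 -18 -3 -0.284" --pt "12 -22.5 -5 -0.284" --pt "14.5 -27 -7 -0.284" --pt "16.5 -32 -9 -0.284" --pt "18 -36 -11 -0.284" --pt "18 -36 -11 -0.284" --pt "18 -36 -11 -0.284"

```text
time: 2.15
eef_pos: [0.5643, -0.1339, 0.2471]
eef_rot: [0.705, -0.705, 0.055, -0.052]
contact_force: [-0.4, 0.8, -0.2]
width: 0.996
```

Run:
```python
from h import *
d,s=grab("wrist","w1.png");P=cloud(d);np.savez("w1.npz",P=P,img=d["img"])
print(s["time"],s["eef_pos"],rot(s["eef_rot"])[:,0])
```

```text
2.15 [ 0.56434632 -0.1338579   0.2470825 ] [ 0.98847789 -0.15129251 -0.00469495]
```

View pics/w1.png

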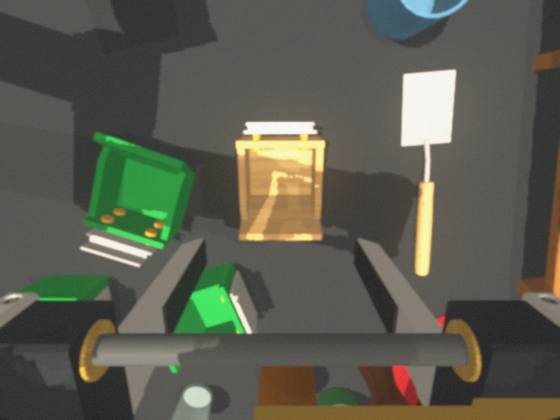

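Run:
```python
from h import *
w=np.load("w1.npz");P=w["P"][110:250,225:340].reshape(-1,3);P=P[P[:,2]>.02]
r=None
q=P[(P[:,2]>.056)&(P[:,2]<.098)];r=cv2.minAreaRect(q[:,:2].astype(np.float32));print("rect",r)
a=np.radians(81.3)
a=np.radians(r[2] if r[2]>45 else r[2]+90);ex=np.array([np.cos(a),np.sin(a)]);ey=np.array([-ex[1],ex[0]])
print("x heading",np.degrees(a))
X=P[:,:2]@ex;Y=P[:,:2]@ey;Z=P[:,2]
for lo,hi in((.056,.066),(.068,.075),(.075,.083),(.087,.1)):
    m=(Z>lo)&(Z<hi);print(lo,m.sum(),"X",np.percentile(X[m],[0,2,98,100]).round(4),"Y",np.percentile(Y[m],[0,2,98,100]).round(4),"z",np.median(Z[m]))
m=(Z>.05)&(abs(Y-np.median(Y))<.03)
h,e=np.histogram(X[m],np.arange(X.min(),X.max()+.002,.002))
for k in range(len(h)):
    t=m&(X>=e[k])&(X<e[k+1]); 
    if h[k]: print(round(e[k],4),h[k],np.round(np.percentile(Z[t],[5,50,95]),4))
```

```text
rect ((0.5634697079658508, -0.12682482600212097), (0.13774079084396362, 0.10016318410634995), 81.4480972290039)
x heading 81.4480972290039
0.056 1702 X [-0.097  -0.0957  0.011   0.0134] Y [-0.6261 -0.6255 -0.5267 -0.526 ] z 0.06205376568047705
0.068 970 X [-0.1011 -0.0997  0.0064  0.0183] Y [-0.6256 -0.6239 -0.5282 -0.5264] z 0.0721498830526893
0.075 1402 X [-0.1105 -0.11    0.0272  0.0272] Y [-0.6261 -0.6224 -0.5304 -0.5266] z 0.07894669302660326
0.087 204 X [0.0245 0.0246 0.0267 0.0268] Y [-0.611  -0.6099 -0.5426 -0.5414] z 0.09537489429320237
-0.1105 55 [0.0781 0.079  0.0801]
-0.1085 89 [0.0791 0.08   0.0808]
-0.1065 54 [0.0799 0.0809 0.0822]
-0.1045 69 [0.0802 0.081  0.0825]
-0.1025 137 [0.0763 0.0798 0.082 ]
-0.1005 146 [0.0714 0.0753 0.0779]
-0.0985 147 [0.0677 0.0702 0.0731]
-0.0965 134 [0.0629 0.0651 0.0679]
-0.0945 130 [0.0579 0.0607 0.0633]
-0.0925 139 [0.0523 0.0558 0.0593]
-0.0905 69 [0.0503 0.0513 0.0539]
-0.0885 1 [0.0514 0.0514 0.0514]
-0.0065 10 [0.0608 0.0639 0.0651]
-0.0045 24 [0.0613 0.0649 0.0667]
-0.0025 14 [0.0638 0.0654 0.0677]
-0.0005 105 [0.0713 0.0724 0.0738]
0.0015 104 [0.0713 0.0723 0.0739]
0.0035 104 [0.0713 0.0724 0.0737]
0.0055 105 [0.0606 0.0706 0.0728]
0.0075 21 [0.0593 0.0619 0.0633]
0.0095 19 [0.0599 0.0617 0.0626]
0.0115 19 [0.0604 0.0618 0.0629]
0.0135 29 [0.0769 0.0779 0.0788]
0.0155 82 [0.0773 0.0786 0.0798]
0.0175 108 [0.0771 0.0784 0.0797]
0.0195 110 [0.0772 0.0783 0.0796]
0.0215 110 [0.0769 0.0784 0.0795]
0.0235 58 [0.0945 0.0953 0.0967]
0.0255 171 [0.0772 0.095  0.0965]
0.0355 61 [0.4268 0.4268 0.4268]
```

Request:
step_arm --pt "4.3 -1.3 0 0" --pt "4.3 -1.3 -5 0" --pt "4.3 -1.3 -10 0" --pt "4.3 -1.3 -15 0" --pt "4.3 -1.3 -18 0" --pt "4.3 -1.3 -20 0" --pt "4.3 -1.3 -21.5 0" --pt "4.3 -1.3 -21.5 0" --grip 0 --squeeze 4

```text
time: 3.0
eef_pos: [0.6055, -0.1426, 0.0323]
eef_rot: [0.706, -0.704, 0.055, -0.05]
contact_force: [-0.0, 0.8, 0.2]
width: 0.498
```

Run:
```python
from h import *
d,s=grab("wrist","w2.png")
print(s["time"],s["eef_pos"],rot(s["eef_rot"]).round(4),s["width"],s["contact_force"])
```

```text
3.0 [ 0.60548876 -0.14255757  0.03233772] [[ 0.9889 -0.0068  0.1485]
 [-0.1485  0.0039  0.9889]
 [-0.0074 -1.      0.0029]] 0.4977138956336728 [-0.01270115  0.7764823   0.22123637]
```

View pics/w2.png

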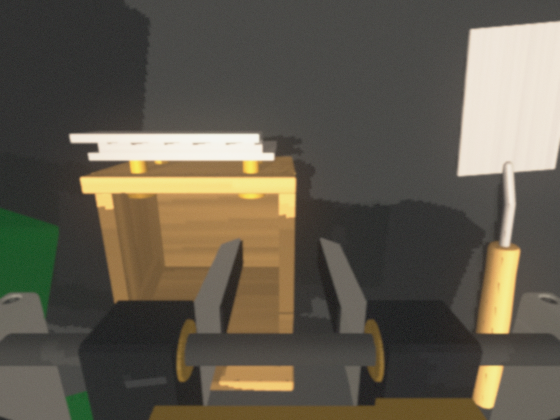

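Request:
step_arm --pt "0 -0.4 0 0" --pt "0 -0.4 0 0" --pt "0 -0.4 0 0" --pt "0 -0.4 0 0" --pt "0 -0.4 0 0" --pt "0 -0.4 0 0" --grip -1 --squeeze 5

```text
time: 3.65
eef_pos: [0.6073, -0.1474, 0.0341]
eef_rot: [0.706, -0.704, 0.054, -0.052]
contact_force: [0.0, -0.5, 0.6]
width: 0.085
```

Request:
step_arm --pt "0 0 0.3 0" --pt "0 0.2 0.6 0" --pt "0 0.4 0.9 0" --pt "0 0.5 1.2 0" --pt "0 0.5 1.2 0"

```text
time: 4.15
eef_pos: [0.6075, -0.1422, 0.0465]
eef_rot: [0.706, -0.704, 0.053, -0.052]
contact_force: [0.2, -0.5, -3.6]
width: 0.109
```

Run:
```python
from h import *
d,s=grab("wrist","w3.png");np.savez("w3.npz",P=cloud(d),img=d["img"])
print(s["time"],s["eef_pos"],rot(s["eef_rot"]).round(4),s["width"],s["contact_force"])
```

```text
4.15 [ 0.60746957 -0.14221729  0.04653288] [[ 0.9889 -0.0023  0.1484]
 [-0.1484  0.0023  0.9889]
 [-0.0026 -1.      0.002 ]] 0.10869824998007212 [ 0.20715475 -0.53042081 -3.64302912]
```

View pics/w3.png

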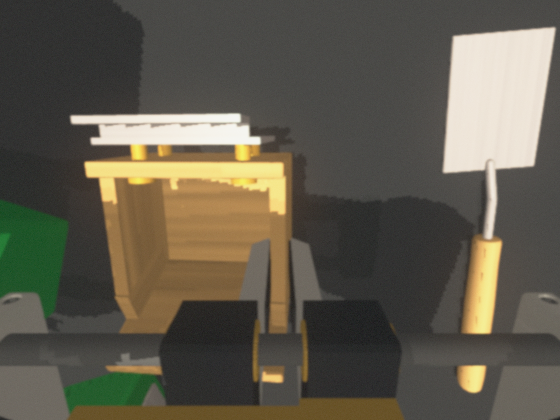

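```bash
cat >> h.py <<'E'
def pose(d,s,box=None):
    """bin pitch/roll/yaw from back-board top edge, hook, side rims: plane-ish fit on wood inside the picture"""
    P=cloud(d);hsv=cv2.cvtColor(d["img"],cv2.COLOR_RGB2HSV);M=rot(s["eef_rot"])
    return P,hsv
E
python3 - <<'E'
from h import *
w=np.load("w3.npz");P=w["P"];
for nm,(u,v) in dict(backtopL=(100,169),backtopR=(270,169),lipL=(80,119),lipR=(235,119),plateL=(100,140),plateR=(250,140),sideL1=(115,200),sideL2=(126,300),sideR1=(281,200),sideR2=(283,230),floorL=(150,270),floorR=(230,270),backinL=(180,190),backinL2=(180,245),backinR=(260,190),backinR2=(250,235)).items(): print(nm,P[v-1:v+2,u-1:u+2].reshape(-1,3).mean(0).round(4))
E
```

```text
backtopL [ 0.5268 -0.0708  0.0735]
backtopR [ 0.6111 -0.0822  0.0807]
lipL [ 0.539  -0.048   0.0962]
lipR [ 0.6019 -0.0573  0.1013]
plateL [ 0.5347 -0.0572  0.0794]
plateR [ 0.6045 -0.0672  0.085 ]
sideL1 [ 0.5238 -0.0893  0.064 ]
sideL2 [ 0.5142 -0.1486  0.068 ]
sideR1 [ 0.6142 -0.0958  0.089 ]
sideR2 [ 0.6123 -0.1166  0.0732]
floorL [ 0.5188 -0.144   0.0412]
floorR [ 0.5679 -0.1591  0.027 ]
backinL [ 0.541  -0.0991  0.0119]
backinL2 [ 0.5318 -0.1398  0.0142]
backinR [ 0.598  -0.1064  0.0172]
backinR2 [ 0.5854 -0.138   0.0183]
```

Run:
```python
from workcell import manip
s=manip.state();print(s["moment"],s["contact_force"],s["eef_pos"])
```

```text
[-0.15373946 -0.05533738 -0.03250151] [ 0.70943376  0.30485577 -3.98435236] [ 0.60735944 -0.14231113  0.04632289]
```

Request:
step_arm --pt "0 0 -0.3 0" --pt "0 0 -0.3 0" --pt "0 0.3 0 0" --pt "0 0.6 0.3 0" --pt "0 1.1 0.6 0" --pt "0 1.1 0.6 0" --squeeze 3

```text
time: 4.8
eef_pos: [0.6075, -0.1305, 0.053]
eef_rot: [0.706, -0.704, 0.053, -0.052]
contact_force: [0.9, -0.9, -1.8]
width: 0.114
```

Run:
```python
from h import *
d,s=grab("wrist","w4.png");np.savez("w4.npz",P=cloud(d),img=d["img"])
print(s["time"],s["eef_pos"],rot(s["eef_rot"])[2].round(4),s["width"],s["contact_force"],s["moment"])
```

```text
4.8 [ 0.60753831 -0.13054616  0.05295909] [-0.0022 -1.      0.0022] 0.11406628422971891 [ 0.86644156 -0.86779836 -1.81198438] [-0.18747603 -0.11160668  0.05029454]
```

View pics/w4.png

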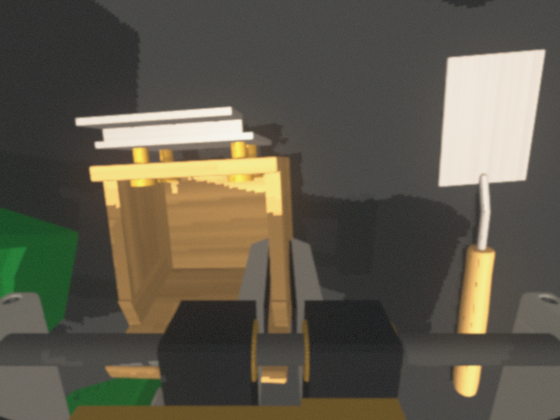

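```bash
cat > fit.py <<'E'
from h import *
from scipy.optimize import least_squares
c22,s22=np.cos(.384),np.sin(.384)
def model(so):
    B=lambda x0,x1,y0,y1,z0,z1,a=0:(np.array([(x0+x1)/2,(y0+y1)/2,(z0+z1)/2])/1e3,np.array([x1-x0,y1-y0,z1-z0])/2e3,a)
    p=42+so
    L=[B(-42,42,-50,50,0,8),B(34,42,-50,50,0,72),B(-48,42,42,50,0,62),B(-48,42,-50,-42,0,62),
       B(p,p+3,-40,40,44,78),B(p,p+9,-35,35,75,78),B(p+9,p+12,-35,35,75,95)]
    c=np.array([-71.5+42*s22,0,80-42*c22])/1e3   # front board: centre 42 mm down along the board
    L.append((c,np.array([10,100,84])/2e3,-.384)); return L
def sdf(q,so):
    out=np.full(len(q),9.)
    for c,h,a in model(so):
        r=q-c
        if a: r=r@R.from_rotvec([0,a,0]).as_matrix()
        e=np.abs(r)-h
        out=np.minimum(out,np.linalg.norm(np.maximum(e,0),axis=1)+np.minimum(e.max(1),0))
    return out
def binrot(yaw,pitch,roll): # pitch>0: front up; world<-bin
    return R.from_euler("ZYX",[yaw,pitch,roll])
def points(d,s):
    P=cloud(d);hsv=cv2.cvtColor(d["img"],cv2.COLOR_RGB2HSV).astype(int);M=rot(s["eef_rot"])
    t=(P-s["eef_pos"])@M
    m=(d["range_z"]>0)&(P[...,2]>.006)&~((hsv[...,0]>38)&(hsv[...,0]<90)&(hsv[...,1]>90))
    m&=~((abs(t[...,0])<.03)&(abs(t[...,2])<.03)&(t[...,1]<.008))&(t[...,1]>-.08)
    m&=(t[...,0]>-.14)&(t[...,0]<.02)&(abs(t[...,2])<.15)
    return P[m]
def fit(d,s,pitch0,so=7.4,roll0=0,yaw0=None,fitso=False,xb=-.021,zb=.053,verb=True,extra=None):
    M=rot(s["eef_rot"]);yaw=np.arctan2(M[1,2],M[0,2]) if yaw0 is None else yaw0
    g=s["eef_pos"]-M[:,1]*.0188
    p=points(d,s)
    if extra is not None:p=p[extra(p)]
    p=p[::max(1,len(p)//4000)]
    o0=g-binrot(yaw,pitch0,roll0).apply([xb,-.046,zb])
    def f(v):
        q=binrot(*v[3:6]).inv().apply(p-v[:3]);return np.clip(sdf(q,v[6]*1e3 if fitso else so),-.02,.02)
    v0=np.r_[o0,yaw,pitch0,roll0,[so/1e3] if fitso else []]
    for sc in(.004,.001):
        r=least_squares(f,v0,loss="cauchy",f_scale=sc,x_scale=np.r_[[.01]*3,[.1]*3,[.003] if fitso else []]);v0=r.x
    v=r.x
    if verb:
        gb=binrot(*v[3:6]).inv().apply(g-v[:3])
        print("n",len(p),"inl",(abs(f(v))<.002).mean().round(2),"o",v[:3].round(4),"yaw,pitch,roll deg",np.degrees(v[3:6]).round(2),"so",v[6:],"grip in bin",gb.round(4))
        for c in([.042,.05,0],[.042,-.05,0],[.042+so/1e3+.003,0,.075]):print(c,(binrot(*v[3:6]).apply(c)+v[:3]).round(4))
    return v
def now(n="wrist",fn=None,**k):
    d,s=grab(n,fn);print("t",round(s["time"],2),"tcp",s["eef_pos"].round(4),"tilt",rot(s["eef_rot"])[:,1].round(4),"w",round(s["width"],3),"F",s["contact_force"].round(1),"M",s["moment"].round(2))
    return d,s,fit(d,s,**k)
E
python3 - <<'E'
from fit import *
d,s,v=now(pitch0=.3,fitso=True,roll0=-.1)
E
```

```text
t 4.85 tcp [ 0.6075 -0.1308  0.0527] tilt [-0.002   0.0022 -1.    ] w 0.115 F [ 0.7 -0.6 -1.6] M [-0.2 -0.1 -0. ]
n 4549 inl 0.95 o [ 0.567  -0.114   0.0111] yaw,pitch,roll deg [84.23  8.35 -5.65] so [0.00599701] grip in bin [-0.0213 -0.0475  0.0536]
[0.042, 0.05, 0] [ 5.216e-01 -6.840e-02  1.000e-04]
[0.042, -0.05, 0] [ 0.6208 -0.077   0.0098]
[0.0524, 0, 0.075] [ 0.566  -0.0509  0.0773]
```

Request:
step_arm --pt "0 -0.6 -0.6 0" --pt "0 -1.2 -1.3 0" --pt "0 -1.6 -1.8 0" --pt "0 -1.6 -1.9 0" --pt "0 -1.6 -1.9 0"

```text
time: 5.4
eef_pos: [0.6073, -0.1475, 0.0332]
eef_rot: [0.706, -0.704, 0.054, -0.052]
contact_force: [0.4, -0.3, -1.4]
width: 0.086
```

Request:
step_arm --pt "0 0 0 0" --pt "0 0 0 0" --pt "0 0 0 0" --pt "0 0 2 0" --pt "0 0 5 0" --pt "0 0 8 0" --pt "0 0 8 0" --grip -0.4

```text
time: 6.1
eef_pos: [0.6104, -0.1484, 0.1177]
eef_rot: [-0.705, 0.705, -0.05, 0.055]
contact_force: [1.2, -0.1, -0.1]
width: 0.295
```

Run:
```python
from fit import *
d,s,v=now(pitch0=0,fitso=True,zb=.133)
t=binrot(*v[3:6]).apply([-.020,0,.050])+v[:3]-[0,0,.0188]
M=rot(s["eef_rot"]);print("target",t,"shift cm",(t-s["eef_pos"])*100,"twist",v[3]-np.pi/2-np.arctan2(M[1,0],M[0,0]))
```

```text
t 6.1 tcp [ 0.6104 -0.1484  0.1177] tilt [ 6.1e-03 -9.0e-04 -1.0e+00] w 0.295 F [ 1.2 -0.1 -0.1] M [-0.08  0.07  0.04]
n 4070 inl 0.98 o [ 5.642e-01 -1.181e-01  4.000e-04] yaw,pitch,roll deg [ 8.112e+01 -5.000e-02  3.000e-02] so [0.00771399] grip in bin [-0.0227 -0.0501  0.1362]
[0.042, 0.05, 0] [ 5.213e-01 -6.890e-02  5.000e-04]
[0.042, -0.05, 0] [ 6.201e-01 -8.430e-02  4.000e-04]
[0.0524, 0, 0.075] [ 0.5723 -0.0664  0.0755]
target [ 0.56113099 -0.13788587  0.03160829] shift cm [-4.92645129  1.04747992 -8.61253755] twist -0.006221175745947882
```

Request:
step_arm --pt "-4.9 1.05 0 -0.006" --pt "-4.9 1.05 0 -0.006" --pt "-4.9 1.05 -4 -0.006" --pt "-4.9 1.05 -7 -0.006" --pt "-4.9 1.05 -8.6 -0.006" --pt "-4.9 1.05 -8.6 -0.006" --pt "-4.9 1.05 -8.6 -0.006"

```text
time: 6.85
eef_pos: [0.5594, -0.1372, 0.0287]
eef_rot: [0.705, -0.705, 0.055, -0.055]
contact_force: [1.2, 0.3, -0.0]
width: 0.298
```

Request:
step_arm --pt "0 0 0 0" --pt "0 0 0 0" --pt "0 0 0 0" --pt "0 0 0 0" --pt "0 0 0 0" --grip 0.4 --squeeze 8

```text
time: 7.35
eef_pos: [0.5608, -0.1375, 0.0295]
eef_rot: [0.705, -0.705, 0.053, -0.056]
contact_force: [3.0, -0.9, 1.8]
width: 0.636
```

Run:
```python
from fit import *
d,s=grab("wrist");print(s["time"],s["eef_pos"],s["width"],s["contact_force"],s["moment"])
M=rot(s["eef_rot"]);P=cloud(d);t=(P-s["eef_pos"])@M
hsv=cv2.cvtColor(d["img"],cv2.COLOR_RGB2HSV)
m=(abs(t[...,2])<.03)&(t[...,1]<.01)&(abs(t[...,0])<.07)&(t[...,1]>-.1)&(hsv[...,1]<90)&(d["range_z"]>0)
for lo in np.arange(-.1,.01,.01):
    k=m&(t[...,1]>=lo)&(t[...,1]<lo+.01)
    if k.sum()>3: print(round(lo,3),k.sum(),t[k][:,0].min().round(4),t[k][:,0].max().round(4),np.percentile(abs(t[k][:,0]),[0,50]).round(4),t[k][:,2].min().round(4),t[k][:,2].max().round(4))
```

```text
7.35 [ 0.5608174  -0.13750977  0.02952944] 0.6361475080478867 [ 3.01654024 -0.85279656  1.83458066] [-0.0530967  -0.13535965 -0.05721519]
-0.1 648 -0.0328 0.031 [0.0299 0.031 ] -0.0102 0.0083
-0.09 675 -0.0408 0.0386 [0.03   0.0335] -0.0084 0.0119
-0.08 1264 -0.0434 0.0412 [0.0286 0.0337] -0.0029 0.0119
-0.07 1204 -0.0435 0.0415 [0.0285 0.0325] -0.006 0.0118
-0.06 909 -0.0428 0.041 [0.0285 0.0328] -0.0056 0.0116
-0.05 750 -0.0425 0.0413 [0.0286 0.0327] -0.0058 0.0116
-0.04 633 -0.0426 0.0489 [0.0286 0.0329] -0.0053 0.0118
-0.03 505 -0.0426 0.0413 [0.0286 0.0331] -0.0051 0.0117
-0.02 431 -0.0426 0.0411 [0.0285 0.0332] -0.0052 0.0116
-0.01 184 -0.0414 0.0408 [0.0288 0.0329] -0.0056 0.0115
```

Request:
step_arm --pt "0 0.2 0.4 0" --pt "0.1 0.5 0.7 0" --pt "0.15 0.9 1.0 0" --pt "0.2 1.4 1.4 0" --pt "0.2 1.4 1.4 0" --pt "0.2 1.4 1.4 0" --squeeze 5

```text
time: 8.0
eef_pos: [0.5628, -0.123, 0.0435]
eef_rot: [0.705, -0.705, 0.053, -0.056]
contact_force: [1.0, 0.9, -1.4]
width: 0.633
```

```bash
sed -i 's/m&=~((abs(t\[...,0\])<.03).*/m\&=~((abs(t[...,0])<.055)\&(abs(t[...,2])<.02)\&(t[...,1]<.004))\&(t[...,1]>-.08)/; s/m&=(t\[...,0\]>-.14)&(t\[...,0\]<.02)/m\&=(abs(t[...,0])<.075)/; s/\[xb,-.046,zb\]/[xb,0,zb]/' fit.py
python3 - <<'E'
from fit import *
d,s,v=now(pitch0=.2,fitso=True,zb=.05)
E
```

```text
t 8.0 tcp [ 0.5628 -0.123   0.0435] tilt [ 3.6e-03  6.0e-04 -1.0e+00] w 0.633 F [ 1.   0.9 -1.4] M [ 0.11  0.21 -0.04]
n 4298 inl 0.97 o [ 0.5624 -0.1187  0.0107] yaw,pitch,roll deg [81.21 14.23 -0.1 ] so [0.00865168] grip in bin [-0.0167 -0.001   0.049 ]
[0.042, 0.05, 0] [ 5.192e-01 -7.090e-02  3.000e-04]
[0.042, -0.05, 0] [ 6.18e-01 -8.61e-02  5.00e-04]
[0.0524, 0, 0.075] [ 0.5729 -0.0503  0.0706]
```

Request:
step_arm --pt "0.1 0.6 0.4 0" --pt "0.17 1.1 0.67 0" --pt "0.26 1.65 0.9 0" --pt "0.34 2.2 1.1 0" --pt "0.43 2.8 1.25 0" --pt "0.5 3.3 1.37 0" --pt "0.5 3.3 1.37 0" --pt "0.5 3.3 1.37 0"

```text
time: 8.85
eef_pos: [0.568, -0.0899, 0.0574]
eef_rot: [0.705, -0.705, 0.053, -0.056]
contact_force: [0.6, 0.6, -0.4]
width: 0.634
```

Run:
```python
from fit import *
d,s,v=now(pitch0=.65,fitso=True,zb=.05)
```

```text
t 8.85 tcp [ 0.568  -0.0899  0.0574] tilt [ 4.2e-03  6.0e-04 -1.0e+00] w 0.634 F [ 0.6  0.6 -0.4] M [-0.02  0.07  0.07]
n 4409 inl 0.97 o [ 0.5636 -0.1115  0.0263] yaw,pitch,roll deg [81.17 38.25 -0.11] so [0.00580827] grip in bin [-0.0137 -0.0011  0.0528]
[0.042, 0.05, 0] [ 5.193e-01 -7.130e-02  2.000e-04]
[0.042, -0.05, 0] [ 6.181e-01 -8.650e-02  4.000e-04]
[0.0524, 0, 0.075] [ 0.5769 -0.0249  0.0528]
```

Request:
step_arm --pt "0.05 0.4 0.05 0" --pt "0.12 0.8 0.08 0" --pt "0.12 0.8 0.08 0" --pt "0.12 0.8 0.08 0"

```text
time: 9.3
eef_pos: [0.5693, -0.0819, 0.0583]
eef_rot: [0.705, -0.705, 0.053, -0.056]
contact_force: [-0.7, -0.4, 0.4]
width: 0.631
```

Request:
step_arm --pt "0 0 0 0" --pt "0 0 0 0" --pt "0 0 0 0" --pt "0 0 1 0" --pt "0 0 2 0" --pt "0 0 3 0" --pt "0 0 3 0" --squeeze 25 --grip 0.6

```text
time: 10.0
eef_pos: [0.5708, -0.0823, 0.0904]
eef_rot: [0.705, -0.705, 0.052, -0.058]
contact_force: [0.7, -0.8, -3.4]
width: 0.639
```

Run:
```python
from fit import *
d,s,v=now(pitch0=.75,fitso=True,zb=.05)
np.savez("w5.npz",P=cloud(d),img=d["img"])
for so in(5,6,7,8,9,10):
    p=points(d,s);q=binrot(*v[3:6]).inv().apply(p-v[:3]);k=(q[:,0]>.044)&(q[:,2]>.06);print(so,k.sum(),np.abs(sdf(q[k],so)).mean().round(5))
k=(q[:,0]>.043)
print("lip rear",np.percentile(q[k,0],[50,90,98,100]).round(4), "lip top rows",q[k&(q[:,2]>.09)][:,0].min(),q[k&(q[:,2]>.09)][:,0].max(),"back rear",q[(q[:,2]>.068)&(q[:,2]<.073)&(q[:,0]<.045)][:,0].max())
```

```text
t 10.0 tcp [ 0.5708 -0.0823  0.0904] tilt [ 8.3e-03 -4.0e-04 -1.0e+00] w 0.639 F [ 0.7 -0.8 -3.4] M [-0.04 -0.01 -0.02]
n 4116 inl 0.97 o [ 0.5657 -0.1094  0.0613] yaw,pitch,roll deg [80.89 43.55 -0.39] so [0.0087535] grip in bin [-0.0131 -0.001   0.0537]
[0.042, 0.05, 0] [ 0.5211 -0.0717  0.0321]
[0.042, -0.05, 0] [ 0.6199 -0.0871  0.0326]
[0.0524, 0, 0.075] [ 0.5793 -0.0208  0.0795]
5 6404 0.00085
6 6404 0.00051
7 6404 0.00089
8 6404 0.00064
9 6404 0.00039
10 6404 0.001
lip rear [0.0565 0.0603 0.0621 0.0638] lip top rows 0.05843093714605252 0.06378107905791322 back rear 0.04217401820853043
```

Run:
```python
from fit import *
w=np.load("w1.npz");P=w["P"][112:248,228:335].reshape(-1,3);P=P[(P[:,2]>.006)&(P[:,2]<.12)]
w5=np.load("w5.npz")
class S:pass
def prof(p,v0,name):
    wood=None
    for so in np.arange(4,12,.5):
        f=lambda v:np.clip(sdf(binrot(*v[3:]).inv().apply(p-v[:3]),so),-.02,.02)
        r=least_squares(f,v0,loss="cauchy",f_scale=.001,x_scale=[.01]*3+[.1]*3);q=binrot(*r.x[3:]).inv().apply(p-r.x[:3])
        k=(q[:,0]>.044)&(q[:,2]>.055);print(name,so,round(r.cost*1e6,1),np.abs(sdf(q[k],so)).mean().round(5))
    # wood-only pose, then hook profile
    q=binrot(*v0[3:]).inv().apply(p-v0[:3]);pw=p[q[:,0]<.0425]
    f=lambda v:np.clip(sdf(binrot(*v[3:]).inv().apply(pw-v[:3]),30),-.02,.02)
    r=least_squares(f,v0,loss="cauchy",f_scale=.001,x_scale=[.01]*3+[.1]*3);q=binrot(*r.x[3:]).inv().apply(p-r.x[:3]);print(r.x.round(4))
    k=abs(q[:,1])<.033
    for lo,hi in((.091,.1),(.083,.090),(.0745,.081)):
        t=q[k&(q[:,2]>lo)&(q[:,2]<hi)&(q[:,0]>.043)];h,e=np.histogram(t[:,0],np.arange(.044,.068,.001));print(lo,h)
v=np.array([.5642,-.1181,.0004,np.radians(81.3),0,0]);v[:2]=[.563,-.1188]
prof(P,v,"w1")
from workcell import manip
s=manip.state()
t=(w5["P"]-[.5708,-.0823,.0904])@rot(s["eef_rot"]);hsv=cv2.cvtColor(w5["img"],cv2.COLOR_RGB2HSV).astype(int)
Pw=w5["P"];m=(abs(t[...,0])<.06)&(abs(t[...,2])<.15)&(t[...,1]>-.08)&~((abs(t[...,2])<.02)&(t[...,1]<.004))&(Pw[...,2]>.02)&~((hsv[...,0]>38)&(hsv[...,0]<90)&(hsv[...,1]>90))
prof(Pw[m],np.array([.5657,-.1094,.0613,*np.radians([80.89,43.55,-.39])]),"w5")
```

```text
w1 4.0 1752.7 0.00159
w1 4.5 1715.4 0.00144
w1 5.0 1681.2 0.00132
w1 5.5 1635.3 0.00117
w1 6.0 1588.8 0.00102
w1 6.5 1536.6 0.00089
w1 7.0 1495.1 0.00079
w1 7.5 1468.8 0.00073
w1 8.0 1453.5 0.0007
w1 8.5 1447.9 0.00068
w1 9.0 1453.8 0.0007
w1 9.5 1478.8 0.00078
w1 10.0 1517.5 0.00087
w1 10.5 1552.3 0.00098
w1 11.0 1585.9 0.00106
w1 11.5 1634.1 0.00119
[ 5.6440e-01 -1.2070e-01  4.0000e-04  1.4222e+00 -1.1000e-03  8.0000e-04]
0.091 [ 0  0  0  0  0  0  0  0  0  0  0  0  0  0  0  0 64 64 64  0  0  0  0  0]
0.083 [0 0 0 0 0 0 0 0 0 0 0 0 0 0 0 0 0 0 3 0 0 0 0 0]
0.0745 [ 0  0  0  0  0  0 31 40 50 59 59 60 60 60 60  0  0  0 46  0  0  0  0  0]
w5 4.0 7175.6 0.00116
w5 4.5 6160.0 0.00086
w5 5.0 5325.2 0.00064
w5 5.5 4827.1 0.00052
w5 6.0 4742.9 0.0005
w5 6.5 5076.7 0.00059
w5 7.0 5713.0 0.00078
w5 7.5 5595.5 0.0007
w5 8.0 4824.9 0.00048
w5 8.5 4380.0 0.00036
w5 9.0 4374.1 0.00036
w5 9.5 4817.7 0.00047
w5 10.0 5620.8 0.00066
w5 10.5 6646.1 0.00094
w5 11.0 7731.7 0.00131
w5 11.5 8725.5 0.00172
[ 0.5657 -0.1095  0.0613  1.4124  0.7603 -0.0072]
0.091 [  0   0   0   0   0   0   0   0   0   0   0   0   0   0  24 432 297 144
 129  20   0   0   0   0]
0.083 [  0   0   0   0   0   0   0   0   0   0   0   0   0   0  32 586 273   2
   0   0   0   0   0   0]
0.0745 [  0   0   0   0   0  11 339 208 157 144 138 147 140 136 162 304 134   1
   0   0   0   0   0   0]
```

Request:
step_arm --pt "0 0 3 0" --pt "0 0 6 0.05" --pt "0 1 9 0.1" --pt "-0.5 4 9.6 0.15" --pt "-1 7 9.6 0.2" --pt "-1.5 10 9.6 0.222" --pt "-1.9 13 9 0.222" --pt "-1.9 15.5 8 0.222" --pt "-1.9 17.4 7.6 0.222" --pt "-1.9 17.4 7.6 0.222"

```text
time: 11.05
eef_pos: [0.5499, 0.0942, 0.1644]
eef_rot: [0.708, -0.706, -0.026, 0.023]
contact_force: [0.0, -0.2, -2.7]
width: 0.637
```

```bash
cat >> fit.py <<'E'
def panel(d):
    P=cloud(d);m=(P[...,2]>.198)&(P[...,2]<.212)&(P[...,1]>.16)&(P[...,1]<.26)&(d["range_z"]>0)
    m=cv2.morphologyEx(m.astype(np.uint8),cv2.MORPH_OPEN,np.ones((3,3)))
    n,l,st,_=cv2.connectedComponentsWithStats(m);k=1+st[1:,4].argmax();p=P[l==k]
    r=cv2.minAreaRect(p[:,:2].astype(np.float32));b=cv2.boxPoints(r);b=b[np.argsort(b[:,1]-.063*b[:,0])]
    f=b[:2][np.argsort(b[:2,0])];print("panel z",np.median(p[:,2]).round(4),"rect",np.round(r[0]+r[1]+(r[2],),4),"front edge",f.round(4).tolist(),"slope",np.diff(f,axis=0)[0,1]/np.diff(f,axis=0)[0,0])
    return p,f
E
python3 - <<'E'
from fit import *
d,s,v=now(fn="w6.png",pitch0=.75,so=8.6,zb=.054,xb=-.013,extra=lambda p:(p[:,1]<.18)&(p[:,2]>.1))
p,f=panel(d);np.savez("w6.npz",P=cloud(d),img=d["img"])
# robust front line: per 10mm bin in x min y
xs=np.arange(p[:,0].min()+.01,p[:,0].max()-.01,.01);ys=[np.percentile(p[abs(p[:,0]-x)<.005][:,1],2) for x in xs];yb=[np.percentile(p[abs(p[:,0]-x)<.005][:,1],98) for x in xs]
print(xs[[0,-1]],np.polyfit(xs-.55,ys,1),np.polyfit(xs-.55,yb,1))
d,s=grab("top");p,f=panel(d)
E
```

```text
t 11.05 tcp [0.5499 0.0942 0.1644] tilt [ 0.004   0.0027 -1.    ] w 0.637 F [ 0.  -0.2 -2.7] M [-0.05  0.07 -0.04]
n 4066 inl 0.88 o [0.5511 0.0668 0.1352] yaw,pitch,roll deg [ 9.405e+01  4.349e+01 -8.000e-02] so [] grip in bin [-0.0132 -0.0008  0.0537]
[0.042, 0.05, 0] [0.499  0.0936 0.1062]
[0.042, -0.05, 0] [0.5988 0.1008 0.1063]
[0.05360000000000001, 0, 0.075] [0.5445 0.1571 0.1527]
panel z 0.2054 rect [0.5409 0.2115 0.2393 0.022  3.8907] front edge [[0.4223000109195709, 0.1923000067472458], [0.6610000133514404, 0.2085999995470047]] slope 0.068009704
[0.43223603 0.64223603] [0.06800672 0.20128081] [0.07136859 0.22206033]
panel z 0.2052 rect [0.7541 0.2258 0.1754 0.0285 3.5159] front edge [[0.6674000024795532, 0.2062000036239624], [0.8424999713897705, 0.21699999272823334]] slope 0.061442003
```

View pics/w6.png

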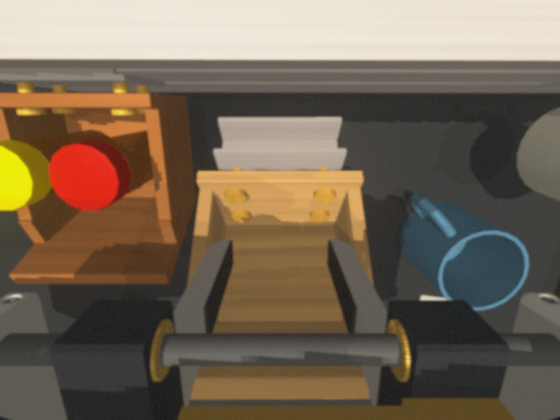

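Run:
```python
from fit import *
w=np.load("w6.npz");P=w["P"]
for u in(300,420):
    for v in range(54,112,3): print(u,v,(P[v,u]-[0,.068*(P[v,u,0]-.55)+.2013,.165]).round(4))
print("spice right wall",[P[v,u].round(4).tolist() for v,u in((120,185),(150,187),(180,186),(98,150),(98,155),(120,158))])
print("my left/right",[P[v,u].round(4).tolist() for v,u in((178,200),(178,361))])
```

```text
300 54 [0.5498 0.0017 0.0407]
300 57 [0.5499 0.0006 0.0405]
300 60 [0.5502 0.     0.037 ]
300 63 [0.5507 0.     0.0287]
300 66 [5.514e-01 2.000e-04 1.850e-02]
300 69 [5.525e-01 1.100e-03 5.000e-04]
300 72 [ 0.5528 -0.     -0.0026]
300 75 [ 5.538e-01  1.000e-04 -1.720e-02]
300 78 [ 5.549e-01  1.000e-04 -3.370e-02]
300 81 [ 0.5561  0.     -0.0524]
300 84 [ 5.577e-01  1.000e-04 -7.640e-02]
300 87 [ 5.596e-01  1.000e-04 -1.053e-01]
300 90 [ 5.620e-01  1.000e-04 -1.419e-01]
300 93 [ 0.5636 -0.0013 -0.1645]
300 96 [ 0.5638 -0.0043 -0.1639]
300 99 [ 0.5642 -0.0072 -0.1648]
300 102 [ 0.5645 -0.0102 -0.1662]
300 105 [ 0.5647 -0.0132 -0.1647]
300 108 [ 0.5649 -0.0163 -0.1646]
300 111 [ 0.5652 -0.0193 -0.1644]
420 54 [0.5986 0.0018 0.0409]
420 57 [0.5994 0.0009 0.0394]
420 60 [0.6003 0.     0.0379]
420 63 [6.042e-01 1.000e-04 2.890e-02]
420 66 [6.079e-01 1.000e-04 2.030e-02]
420 69 [6.164e-01 1.300e-03 5.000e-04]
420 72 [ 6.183e-01  3.000e-04 -3.400e-03]
420 75 [ 6.238e-01  1.000e-04 -1.600e-02]
420 78 [ 6.31e-01  2.00e-04 -3.25e-02]
420 81 [ 0.6388  0.     -0.0502]
420 84 [ 6.493e-01  2.000e-04 -7.440e-02]
420 87 [ 0.661  0.    -0.101]
420 90 [ 6.767e-01  1.000e-04 -1.370e-01]
420 93 [ 0.6884 -0.0011 -0.1631]
420 96 [ 0.6897 -0.004  -0.1648]
420 99 [ 0.6899 -0.007  -0.1638]
420 102 [ 0.6906 -0.01   -0.1641]
420 105 [ 0.6911 -0.013  -0.1639]
420 108 [ 0.6922 -0.016  -0.1651]
420 111 [ 0.6923 -0.0191 -0.1638]
spice right wall [[0.4714, 0.1692, 0.0975], [0.4728, 0.1466, 0.0986], [0.474, 0.1243, 0.1066], [0.4702, 0.1824, 0.1605], [0.4704, 0.1827, 0.1536], [0.4706, 0.1703, 0.1508]]
my left/right [[0.4984, 0.139, 0.1622], [0.5943, 0.1457, 0.1625]]
```

Request:
step_arm --pt "-0.05 0.6 0 -0.003" --pt "-0.1 1.2 0 -0.003" --pt "-0.12 1.7 0 -0.003" --pt "-0.12 1.7 0 -0.003" --pt "-0.12 1.7 0 -0.003"

```text
time: 11.65
eef_pos: [0.5497, 0.1086, 0.1653]
eef_rot: [0.707, -0.707, -0.025, 0.021]
contact_force: [0.1, 0.0, -3.2]
width: 0.638
```

```bash
cat >> fit.py <<'E'
def chk(pitch0,xb=-.0132,zb=.0537,so=8.6,fn=None):
    d,s,v=now(fn=fn,pitch0=pitch0,so=so,xb=xb,zb=zb,extra=lambda p:(p[:,2]>.08)&(p[:,1]<.1963+.068*(p[:,0]-.55))&(p[:,0]>.487))
    H=binrot(*v[3:6]).apply([.045+so/1e3,0,.075])+v[:3]
    n=(H[1]-.2013-.068*(H[0]-.55))*.9977*1e3;print("H rel groove mm: n",n.round(2),"z",((H[2]-.1655)*1e3).round(2),"| yaw err",(np.degrees(v[3])-93.89).round(2))
    return d,s,v
E
python3 -c "
from fit import *
chk(.76)"
```

```text
t 11.65 tcp [0.5497 0.1086 0.1653] tilt [ 6.e-03  3.e-04 -1.e+00] w 0.638 F [ 0.1  0.  -3.2] M [-0.08  0.09  0.01]
n 4104 inl 0.97 o [0.5509 0.0812 0.1362] yaw,pitch,roll deg [93.72 43.64 -0.24] so [] grip in bin [-0.0132 -0.0007  0.0536]
[0.042, 0.05, 0] [0.499  0.1082 0.107 ]
[0.042, -0.05, 0] [0.5988 0.1149 0.1073]
[0.05360000000000001, 0, 0.075] [0.5447 0.1716 0.1535]
H rel groove mm: n -29.31 z -12.04 | yaw err -0.17
```

Request:
step_arm --pt "-0.03 0.4 0.1 0.003" --pt "-0.05 0.75 0.35 0.003" --pt "-0.05 0.75 0.35 0.003" --pt "-0.05 0.75 0.35 0.003"

```text
time: 12.1
eef_pos: [0.5493, 0.1162, 0.1689]
eef_rot: [0.707, -0.707, -0.027, 0.022]
contact_force: [0.8, 0.9, -3.4]
width: 0.637
```

```bash
python3 -c "
from fit import *
chk(.76)"
```

```text
t 12.1 tcp [0.5493 0.1162 0.1689] tilt [ 6.3e-03  3.0e-04 -1.0e+00] w 0.637 F [ 0.8  0.9 -3.4] M [-0.01  0.01 -0.01]
n 4567 inl 0.97 o [0.5505 0.0888 0.1398] yaw,pitch,roll deg [93.89 43.64 -0.24] so [] grip in bin [-0.0132 -0.0008  0.0537]
[0.042, 0.05, 0] [0.4986 0.1155 0.1106]
[0.042, -0.05, 0] [0.5983 0.1226 0.1109]
[0.05360000000000001, 0, 0.075] [0.544  0.1791 0.1571]
H rel groove mm: n -21.77 z -8.45 | yaw err -0.0
```

Request:
step_arm --pt "-0.01 0.2 0.22 0" --pt "-0.03 0.4 0.43 0" --pt "-0.04 0.6 0.64 0" --pt "-0.05 0.7 0.75 0" --pt "-0.05 0.7 0.75 0"

```text
time: 12.65
eef_pos: [0.5488, 0.1233, 0.1766]
eef_rot: [0.707, -0.707, -0.027, 0.022]
contact_force: [-0.3, 0.2, -3.2]
width: 0.636
```

```bash
python3 -c "
from fit import *
chk(.76)"
```

```text
t 12.65 tcp [0.5488 0.1233 0.1766] tilt [ 6.6e-03  3.0e-04 -1.0e+00] w 0.636 F [-0.3  0.2 -3.2] M [-0.02  0.11  0.01]
n 4371 inl 0.97 o [0.5501 0.0959 0.1475] yaw,pitch,roll deg [93.87 43.64 -0.22] so [] grip in bin [-0.0132 -0.0007  0.0537]
[0.042, 0.05, 0] [0.4981 0.1227 0.1183]
[0.042, -0.05, 0] [0.5979 0.1297 0.1186]
[0.05360000000000001, 0, 0.075] [0.5437 0.1862 0.1648]
H rel groove mm: n -14.63 z -0.75 | yaw err -0.02
```

Request:
step_arm --pt "-0.01 0.2 0.22 0" --pt "-0.03 0.4 0.43 0" --pt "-0.04 0.6 0.64 0" --pt "-0.05 0.74 0.8 0" --pt "-0.05 0.74 0.8 0"

```text
time: 13.2
eef_pos: [0.5484, 0.1309, 0.1848]
eef_rot: [0.707, -0.707, -0.027, 0.022]
contact_force: [-0.9, -0.8, -4.4]
width: 0.638
```

```bash
python3 -c "
from fit import *
chk(.76,fn='w7.png')"
```

```text
t 13.2 tcp [0.5484 0.1309 0.1848] tilt [ 6.9e-03  3.0e-04 -1.0e+00] w 0.638 F [-0.9 -0.8 -4.4] M [-0.06  0.05 -0.05]
n 4163 inl 0.97 o [0.5497 0.1034 0.1557] yaw,pitch,roll deg [93.89 43.62 -0.29] so [] grip in bin [-0.0132 -0.0007  0.0537]
[0.042, 0.05, 0] [0.4978 0.1302 0.1265]
[0.042, -0.05, 0] [0.5975 0.1373 0.1269]
[0.05360000000000001, 0, 0.075] [0.5432 0.1937 0.173 ]
H rel groove mm: n -7.1 z 7.49 | yaw err -0.0
```

```bash
cat > path.py <<'E'
import numpy as np
def seg(a,b,n=25): return a+(b-a)*np.linspace(0,1,n)[:,None]
def outline(r): x0,x1,z0,z1=r;c=np.array([[x0,z0],[x1,z0],[x1,z1],[x0,z1],[x0,z0]],float);return np.vstack([seg(c[i],c[i+1]) for i in range(4)])
hook=np.vstack([outline(r) for r in((-3,0,-31,3),(-3,9,0,3),(6,9,0,20),(-53.6+42-8,-53.6+42,-75,-3))])  # about H, bin axes
rects=np.array([(0,4,12,40),(0,4,-55,0),(20,24,-60,40),(0,24,36,40),(0,20,-17,-13)],float)
def clear(th,H):
    c,s=np.cos(th),np.sin(th);p=np.c_[hook[:,0]*c+hook[:,1]*s,-hook[:,0]*s+hook[:,1]*c]+H
    m=9.
    for x0,x1,z0,z1 in rects:
        e=np.c_[np.abs(p[:,0]-(x0+x1)/2)-(x1-x0)/2,np.abs(p[:,1]-(z0+z1)/2)-(z1-z0)/2]
        d=np.linalg.norm(np.maximum(e,0),axis=1)+np.minimum(e.max(1),0);m=min(m,d.min())
    return m
E
python3 - <<'E'
from path import *
prev=None
for deg in(43.6,40,36,32,28,24,20,16,12,8,4,0):
    th=np.radians(deg);g=[(clear(th,np.array([n,z])),n,z) for n in np.arange(-12,1.01,.5) for z in np.arange(-1,11,.5)]
    ok=[(n,z) for c,n,z in g if c>=-.05];b=max(g)
    d=np.array([66.8,21.3]);c,s=np.cos(th),np.sin(th);HG=np.array([d[0]*c+d[1]*s,-d[0]*s+d[1]*c])
    lowz=min(ok,key=lambda t:t[1]+.01*abs(t[0])) if ok else None
    print(deg,"best c=%.1f H=(%.1f,%.1f)"%b,"lowest",lowz,"n range",min(o[0] for o in ok),max(o[0] for o in ok),"z",max(o[1] for o in ok),"H-G",HG.round(1),"G best",(np.array(b[1:])-HG).round(1))
E
```

```text
43.6 best c=2.3 H=(-4.0,8.5) lowest (np.float64(-12.0), np.float64(0.5)) n range -12.0 -0.5 z 10.5 H-G [ 63.1 -30.6] G best [-67.1  39.1]
40 best c=2.2 H=(-3.5,8.0) lowest (np.float64(-12.0), np.float64(-0.5)) n range -12.0 0.0 z 10.5 H-G [ 64.9 -26.6] G best [-68.4  34.6]
36 best c=2.3 H=(-3.5,8.0) lowest (np.float64(-12.0), np.float64(-1.0)) n range -12.0 1.0 z 10.5 H-G [ 66.6 -22. ] G best [-70.1  30. ]
32 best c=2.5 H=(-2.5,7.0) lowest (np.float64(-11.0), np.float64(-0.5)) n range -11.0 1.0 z 10.5 H-G [ 67.9 -17.3] G best [-70.4  24.3]
28 best c=2.8 H=(-2.0,6.5) lowest (np.float64(1.0), np.float64(1.5)) n range -7.0 1.0 z 10.5 H-G [ 69.  -12.6] G best [-71.   19.1]
24 best c=3.1 H=(-1.5,6.0) lowest (np.float64(0.5), np.float64(1.5)) n range -6.0 1.0 z 10.5 H-G [69.7 -7.7] G best [-71.2  13.7]
20 best c=3.1 H=(-1.5,5.5) lowest (np.float64(0.0), np.float64(1.5)) n range -5.5 1.0 z 10.0 H-G [70.1 -2.8] G best [-71.6   8.3]
16 best c=2.7 H=(-1.5,4.5) lowest (np.float64(0.0), np.float64(1.5)) n range -5.0 1.0 z 9.5 H-G [70.1  2.1] G best [-71.6   2.4]
12 best c=2.3 H=(-1.5,4.0) lowest (np.float64(0.0), np.float64(1.0)) n range -4.0 1.0 z 9.5 H-G [69.8  6.9] G best [-71.3  -2.9]
8 best c=1.9 H=(-1.0,6.0) lowest (np.float64(-12.0), np.float64(-1.0)) n range -12.0 1.0 z 10.5 H-G [69.1 11.8] G best [-70.1  -5.8]
4 best c=1.6 H=(-12.0,10.5) lowest (np.float64(-10.5), np.float64(-1.0)) n range -12.0 0.5 z 10.5 H-G [68.1 16.6] G best [-80.1  -6.1]
0 best c=3.0 H=(-12.0,10.5) lowest (np.float64(-9.0), np.float64(-1.0)) n range -12.0 0.0 z 10.5 H-G [66.8 21.3] G best [-78.8 -10.8]
```

Request:
step_arm --pt "0 0.1 0.05 0" --pt "-0.01 0.2 0 0" --pt "-0.01 0.2 -0.3 0" --pt "-0.01 0.2 -0.6 0" --pt "-0.01 0.15 -0.9 0" --pt "-0.01 0.1 -1.2 0" --pt "-0.01 0.1 -1.2 0" --squeeze 10

```text
time: 13.95
eef_pos: [0.548, 0.1319, 0.172]
eef_rot: [0.707, -0.706, -0.026, 0.022]
contact_force: [0.5, 1.2, -2.5]
width: 0.634
```

```bash
python3 -c "
from fit import *
chk(.6)"
```

```text
t 13.95 tcp [0.548  0.1319 0.172 ] tilt [ 5.9e-03  8.0e-04 -1.0e+00] w 0.634 F [ 0.5  1.2 -2.5] M [ 0.11  0.04 -0.04]
n 4371 inl 0.97 o [0.5486 0.1122 0.1396] yaw,pitch,roll deg [93.65 35.65 -0.17] so [] grip in bin [-0.0138 -0.0008  0.0531]
[0.042, 0.05, 0] [0.4965 0.143  0.115 ]
[0.042, -0.05, 0] [0.5963 0.1496 0.1153]
[0.05360000000000001, 0, 0.075] [0.5428 0.1993 0.1693]
H rel groove mm: n -1.5 z 3.85 | yaw err -0.24
```

Request:
step_arm --pt "0.01 -0.08 -0.3 0" --pt "0.02 -0.15 -0.6 0" --pt "0.02 -0.2 -0.9 0.002" --pt "0.02 -0.24 -1.2 0.004" --pt "0.02 -0.26 -1.5 0.004" --pt "0.02 -0.28 -1.8 0.004" --pt "0.02 -0.28 -1.8 0.004"

```text
time: 14.7
eef_pos: [0.5481, 0.1292, 0.1537]
eef_rot: [0.707, -0.706, -0.028, 0.024]
contact_force: [0.3, -0.4, -2.5]
width: 0.636
```

```bash
python3 -c "
from fit import *
chk(.35)"
```

```text
t 14.7 tcp [0.5481 0.1292 0.1537] tilt [ 5.4e-03  8.0e-04 -1.0e+00] w 0.636 F [ 0.3 -0.4 -2.5] M [-0.01  0.02 -0.05]
n 4536 inl 0.97 o [0.5479 0.1231 0.1183] yaw,pitch,roll deg [93.92 22.57 -0.27] so [] grip in bin [-0.0153 -0.0008  0.0524]
[0.042, 0.05, 0] [0.4954 0.1583 0.1019]
[0.042, -0.05, 0] [0.5951 0.1653 0.1023]
[0.05360000000000001, 0, 0.075] [0.5422 0.2012 0.1669]
H rel groove mm: n 0.43 z 1.44 | yaw err 0.03
```

Request:
step_arm --pt "0 -0.03 -0.3 0" --pt "0 -0.05 -0.6 0" --pt "0 -0.05 -0.9 0" --pt "0 -0.05 -1.2 0" --pt "0 -0.04 -1.5 0" --pt "0 -0.04 -1.65 0" --pt "0 -0.04 -1.65 0"

```text
time: 15.45
eef_pos: [0.5481, 0.1286, 0.1371]
eef_rot: [0.707, -0.707, -0.028, 0.024]
contact_force: [0.2, -1.5, -2.2]
width: 0.632
```

```bash
python3 -c "
from fit import *
chk(.17,xb=-.0153,zb=.0524)"
```

```text
t 15.45 tcp [0.5481 0.1286 0.1371] tilt [ 5.2e-03  4.0e-04 -1.0e+00] w 0.632 F [ 0.2 -1.5 -2.2] M [-0.35 -0.09 -0.12]
n 4221 inl 0.97 o [0.5472 0.1356 0.1014] yaw,pitch,roll deg [93.94  9.76 -0.41] so [] grip in bin [-0.0163 -0.0007  0.0525]
[0.042, 0.05, 0] [0.4944 0.1734 0.094 ]
[0.042, -0.05, 0] [0.5942 0.1804 0.0947]
[0.05360000000000001, 0, 0.075] [0.5421 0.201  0.1663]
H rel groove mm: n 0.23 z 0.76 | yaw err 0.05
```

Request:
step_arm --pt "0 0.02 -0.25 0" --pt "0 0.06 -0.5 0" --pt "-0.01 0.1 -0.75 0" --pt "-0.01 0.15 -1.0 0" --pt "-0.01 0.18 -1.15 0" --pt "-0.01 0.18 -1.15 0"

```text
time: 16.1
eef_pos: [0.548, 0.1305, 0.1255]
eef_rot: [0.707, -0.707, -0.028, 0.024]
contact_force: [0.3, -1.3, -1.8]
width: 0.635
```

```bash
python3 -c "
from fit import *
chk(.03,xb=-.0163,zb=.0525)"
```

```text
t 16.1 tcp [0.548  0.1305 0.1255] tilt [ 5.e-03  6.e-04 -1.e+00] w 0.635 F [ 0.3 -1.3 -1.8] M [-0.22 -0.03 -0.13]
n 4072 inl 0.99 o [0.5466 0.1466 0.0913] yaw,pitch,roll deg [93.95  0.54 -0.55] so [] grip in bin [-0.0167 -0.0007  0.0528]
[0.042, 0.05, 0] [0.4938 0.1851 0.0904]
[0.042, -0.05, 0] [0.5936 0.192  0.0914]
[0.05360000000000001, 0, 0.075] [0.5421 0.2008 0.1658]
H rel groove mm: n -0.01 z 0.27 | yaw err 0.06
```

Request:
step_arm --pt "0 0.01 -0.06 0" --pt "0 0.01 -0.12 0" --pt "0 0.01 -0.15 0" --pt "0 0.01 -0.15 0" --squeeze 5

```text
time: 16.55
eef_pos: [0.5479, 0.1305, 0.1243]
eef_rot: [0.707, -0.707, -0.028, 0.024]
contact_force: [0.4, -1.2, 0.1]
width: 0.633
```

Request:
step_arm --pt "-0.4 -0.03 0 0" --pt "-0.8 -0.05 0 0" --pt "-1.2 -0.08 0 0" --pt "-1.6 -0.11 0 0" --pt "-1.9 -0.13 0 0" --pt "-2.0 -0.14 0 0" --pt "-2.0 -0.14 0 0"

```text
time: 17.25
eef_pos: [0.5274, 0.1291, 0.1243]
eef_rot: [0.707, -0.707, -0.027, 0.024]
contact_force: [0.9, -1.6, -0.9]
width: 0.632
```

Run:
```python
from fit import *
d,s,v=chk(.0,xb=-.0167,zb=.0528)
P=cloud(d);hsv=cv2.cvtColor(d["img"],cv2.COLOR_RGB2HSV)
L=binrot(*v[3:6]).apply([.0,.05,.04])+v[:3];a=np.array([.9977,.0678,0]);print("my left s",L@a)
S=P@a;n=(P[...,1]-.2013-.068*(P[...,0]-.55))*.9977
m=(P[...,2]>.13)&(P[...,2]<.165)&(n<-.03)&(n>-.09)&(S>.44)&(S<.55)
h,e=np.histogram(S[m],np.arange(.44,.55,.002));print([(round(x,3),int(k)) for x,k in zip(e,h) if k])
```

```text
t 17.25 tcp [0.5274 0.1291 0.1243] tilt [ 4.5e-03  4.0e-04 -1.0e+00] w 0.632 F [ 0.9 -1.6 -0.9] M [-0.17 -0.06 -0.12]
n 4253 inl 0.99 o [0.526  0.1461 0.0903] yaw,pitch,roll deg [93.97 -0.39 -0.56] so [] grip in bin [-0.0167 -0.0007  0.0529]
[0.042, 0.05, 0] [0.4732 0.1846 0.0901]
[0.042, -0.05, 0] [0.573  0.1915 0.0911]
[0.05360000000000001, 0, 0.075] [0.5216 0.199  0.1657]
H rel groove mm: n -0.33 z 0.16 | yaw err 0.08
my left s 0.48429376393984613
[(np.float64(0.446), 42), (np.float64(0.448), 54), (np.float64(0.45), 60), (np.float64(0.452), 66), (np.float64(0.454), 109), (np.float64(0.456), 114), (np.float64(0.458), 109), (np.float64(0.46), 145), (np.float64(0.462), 155), (np.float64(0.464), 164), (np.float64(0.466), 209), (np.float64(0.468), 271), (np.float64(0.47), 352), (np.float64(0.472), 48), (np.float64(0.474), 362), (np.float64(0.476), 349), (np.float64(0.478), 344), (np.float64(0.48), 540), (np.float64(0.482), 42), (np.float64(0.484), 260), (np.float64(0.486), 254), (np.float64(0.488), 244), (np.float64(0.49), 271), (np.float64(0.492), 556), (np.float64(0.494), 96), (np.float64(0.496), 106), (np.float64(0.498), 101), (np.float64(0.5), 103), (np.float64(0.502), 138), (np.float64(0.504), 320)]
```

Request:
step_arm --pt "-0.1 -0.01 0 0" --pt "-0.2 -0.01 0 0" --pt "-0.3 -0.02 0 0" --pt "-0.35 -0.02 0 0" --pt "-0.35 -0.02 0 0" --pt "-0.35 -0.02 0 0"

```text
time: 17.9
eef_pos: [0.525, 0.129, 0.1244]
eef_rot: [0.707, -0.707, -0.028, 0.024]
contact_force: [5.6, -0.9, -2.1]
width: 0.634
```

```bash
cat > gap.py <<'E'
from fit import *
d,s,v=chk(.0,xb=-.0167,zb=.0528,fn=None)
P=cloud(d);L=binrot(*v[3:6]).apply([.0,.05,.04])+v[:3];a=np.array([.9977,.0678,0]);print("my left s",L@a)
S=P@a;n=(P[...,1]-.2013-.068*(P[...,0]-.55))*.9977
m=(P[...,2]>.13)&(P[...,2]<.165)&(n<-.03)&(n>-.09)&(S>.465)&(S<.5)
h,e=np.histogram(S[m],np.arange(.465,.5,.001));print([(round(float(x),3),int(k)) for x,k in zip(e,h) if k])
E
python3 gap.py
```

```text
t 17.9 tcp [0.525  0.129  0.1244] tilt [ 6.3e-03  5.0e-04 -1.0e+00] w 0.634 F [ 5.6 -0.9 -2.1] M [-0.19 -0.79 -0.03]
n 4172 inl 0.99 o [0.5232 0.1459 0.0902] yaw,pitch,roll deg [93.86 -0.45 -0.21] so [] grip in bin [-0.0166 -0.0007  0.0532]
[0.042, 0.05, 0] [0.4705 0.1845 0.0903]
[0.042, -0.05, 0] [0.5703 0.1912 0.0907]
[0.05360000000000001, 0, 0.075] [0.5194 0.1988 0.1656]
H rel groove mm: n -0.41 z 0.1 | yaw err -0.03
my left s 0.4817666100760135
[(0.465, 79), (0.466, 92), (0.467, 121), (0.468, 117), (0.469, 154), (0.47, 282), (0.471, 43), (0.473, 52), (0.474, 178), (0.475, 166), (0.476, 175), (0.477, 163), (0.478, 152), (0.479, 156), (0.48, 146), (0.481, 95), (0.482, 146), (0.483, 133), (0.484, 129), (0.485, 119), (0.486, 126), (0.487, 113), (0.488, 116), (0.489, 553), (0.49, 78), (0.491, 43), (0.492, 54), (0.493, 47), (0.494, 52), (0.495, 55), (0.496, 49), (0.497, 47), (0.498, 52)]
```

Request:
step_arm --pt "-0.05 0 0 0" --pt "-0.05 0 0 0" --pt "-0.05 0 0 0" --squeeze 3

```text
time: 18.25
eef_pos: [0.5249, 0.129, 0.1245]
eef_rot: [0.707, -0.707, -0.028, 0.023]
contact_force: [4.6, 0.0, -2.7]
width: 0.636
```

Request:
step_arm --pt "0 0 0 0" --pt "0 0 0 0" --pt "0 0 0 0" --pt "0 0 0 0" --pt "0 0 0 0" --grip 0

```text
time: 18.75
eef_pos: [0.5235, 0.1291, 0.1243]
eef_rot: [0.707, -0.706, -0.028, 0.024]
contact_force: [0.9, -0.0, 0.9]
width: 0.501
```

```bash
python3 gap.py
```

```text
t 18.75 tcp [0.5235 0.1291 0.1243] tilt [ 4.6e-03  6.0e-04 -1.0e+00] w 0.501 F [ 0.9 -0.   0.9] M [-0.05  0.08 -0.01]
n 4412 inl 0.98 o [0.5229 0.1464 0.0888] yaw,pitch,roll deg [ 9.384e+01 -1.660e+00  4.000e-02] so [] grip in bin [-0.0157  0.0007  0.0548]
[0.042, 0.05, 0] [0.4702 0.185  0.0901]
[0.042, -0.05, 0] [0.57   0.1917 0.09  ]
[0.05360000000000001, 0, 0.075] [0.5195 0.1977 0.1654]
H rel groove mm: n -1.52 z -0.13 | yaw err -0.05
my left s 0.48167597094728953
[(0.465, 74), (0.466, 87), (0.467, 127), (0.468, 118), (0.469, 146), (0.47, 277), (0.471, 52), (0.473, 51), (0.474, 177), (0.475, 169), (0.476, 177), (0.477, 172), (0.478, 169), (0.479, 185), (0.48, 168), (0.481, 173), (0.482, 173), (0.483, 164), (0.484, 156), (0.485, 158), (0.486, 145), (0.487, 140), (0.488, 134), (0.489, 673), (0.49, 18), (0.494, 14), (0.495, 49), (0.496, 50), (0.497, 50), (0.498, 50)]
```

Request:
step_arm --pt "0 0 2 0" --pt "0 0 5 0" --pt "0 0 9 0" --pt "0 0 13 0" --pt "0 -1 16 0" --pt "0 -2 18 0" --pt "0 -2 18 0" --pt "0 -2 18 0"

```text
time: 19.6
eef_pos: [0.5233, 0.1093, 0.3038]
eef_rot: [0.707, -0.706, -0.027, 0.024]
contact_force: [-0.6, 1.0, -0.7]
width: 0.504
```

Run:
```python
from fit import *
d,s=grab("wrist","w8.png");P=cloud(d);print(s["time"],s["eef_pos"].round(4))
S=P[...,0]*.9977+P[...,1]*.0678;n=(P[...,1]-.2013-.068*(P[...,0]-.55))*.9977
def f(lo,hi,o,so,nm):
    m=(S>lo)&(S<hi)&(n<-.003)&(n>-.14)&(P[...,2]>.08)&(P[...,2]<.19)&(d["range_z"]>0)
    p=P[m]
    for v0 in [np.r_[o,np.radians(93.89),0,0,so/1e3]]:
        g=lambda v:np.clip(sdf(binrot(*v[3:6]).inv().apply(p-v[:3]),v[6]*1e3),-.02,.02)
        for sc in(.004,.001): r=least_squares(g,v0,loss="cauchy",f_scale=sc,x_scale=[.01]*3+[.1]*3+[.003]);v0=r.x
    v=v0;H=binrot(*v[3:6]).apply([.045+v[6],0,.075])+v[:3]
    print(nm,m.sum(),"inl",(abs(g(v))<.0015).mean().round(2),v[:3].round(4),np.degrees(v[3:6]).round(2),"so",v[6].round(4),"H n,z",((H[1]-.2013-.068*(H[0]-.55))*997.7).round(2),((H[2]-.1655)*1e3).round(2),"s",(v[0]*.9977+v[1]*.0678).round(4));return v
b=f(.483,.59,[.5229,.1464,.0888],8.6,"bin");c=f(.375,.481,[.4232,.1396,.089],6,"spice")
```

```text
19.6 [0.5233 0.1093 0.3038]
bin 10463 inl 0.96 [0.5228 0.1464 0.0888] [ 9.385e+01 -1.640e+00 -3.000e-02] so 0.0039 H n,z -6.18 -0.3 s 0.5315
spice 10631 inl 0.68 [0.4227 0.1424 0.089 ] [ 9.391e+01 -1.700e+00  1.000e-02] so 0.0037 H n,z -3.61 -0.13 s 0.4314
```

View pics/w8.png

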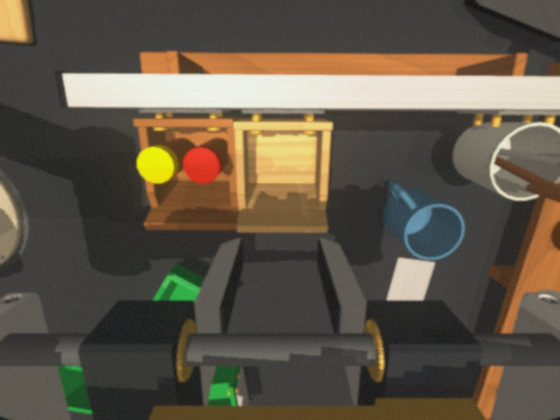

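The picture shows the pale bin at (285,175) flush against the cherry bin at (190,175). Mug, cup and spatula have not moved and the gripper is clear. Both bins have the same natural sag (-1.6° and -1.7°), and their centres are 100.1 mm apart.

```bash
python3 -c "
from workcell import manip
print(manip.close_job())"
```

```text
the job is handed in; nothing more can be done
None
```

The pale bin now hangs in the upper groove, fully seated and flush against the spice bin. I handed the job in at about 19.7 s.

**How it went**
- **First grip failed:** I first gripped one side board, but the bin rolled about 5° in the fingers. I set it back down.
- **Second grip held:** I then spread the fingers against the inside of both side walls. This let me pivot the bin front-up to 43.6° with its rear edge resting on the counter.
- **Stand-off:** measured by eye at about 8.6 mm; I did not check it by feel.
- **Hooking in:** I fed the lip into the groove and turned the bin down in small steps. Once it was seated, I slid it along until it touched the spice bin and let go.
- **Forces:** the readings taken at the end of each move peaked at about 5.6 N, when the bin met the spice bin. I did not record forces between those readings.

**Last checks, from the wrist camera**
- **Position:** the two bins' centres are 100.1 mm apart. The tab sits within about 0.3 mm of the groove's lower edge.
- **Squareness:** yaw is within 0.1° of the panel and roll is about 0°.
- **Slight sag on release:** the bin settled from about -0.5° to -1.6° (front down), within the lip's play. The spice bin hangs the same way at -1.7°.
- **Plate distance:** 1.5 mm from the panel just before I withdrew the gripper. The final image's fit disagreed (6 mm), but its stand-off value had slipped to 3.9 mm, so I disregarded it.
- **Surroundings:** the gripper is clear, and the mug, cup and spatula look undisturbed.

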